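Tap a stuck roll axle out of its spring clips

TASK

The axle of the roll stand is stuck in its two spring clips: take the rubber mallet from its tray and free the axle with light taps (under about 15 N) on its near side, at its left and right ends in turn, walking it away from the clip backs without letting it go more than about 3 degrees out of square with the stand, until it is out from under both clip pads and lies free on the open part of both posts; do not drive it hard against the stop screws behind it. Touch the axle and the stand with nothing but the mallet, then lay the mallet back flat in its tray, let go of it, and leave the tape, cup and carton alone.

Things in the scene. Friction and masses are not known exactly. Their poses are not given: they have to be found in the camera images.
- stand: Grey steel roll stand fixed to the table, base 150 x 190 x 10 mm. Origin on the table below the stuck axle's centre; y runs along the stuck axle, +x is the way the axle must go (away from the robot). It lies on two posts (y = +-60 mm, 20 mm wide, x = -20 to +50 mm, flat tops at z = 82 mm). Beyond the bar, at y = +-165 mm, a stop screw on a post faces each bar end.
- clip_left (a point): Clip on the post at y = +60 mm; this point is on the underside of its pad, x = 3 mm (the pad's far edge), z = 98 mm. The C-shaped clip's back (x = -20 to -13 mm) and bridge rise to z = 126 mm; below the bridge the sprung steel pad (x = -12 to +3 mm) presses the axle on the post. Once the axle's near face is past the pad (axle's axis beyond x = 11 mm) the pad drops 2 mm behind it.
- clip_right (a point): The same point on the equal clip at y = -60 mm.
- axle: Loose aluminium bar 16 x 16 x 390 mm along y, 0.35 kg, axis 90 mm above the table, origin at its centre; an empty cardboard core with 64 mm plywood discs is fixed round y = -45 to +45 mm. A push near one end takes about 5 to 9 N (friction varies) and turns the bar about the other clip; at the middle, or both clips at once, over 18 N. It sticks out 125 mm past each post.
- axle_left (a point): Point on the bar's axis 60 mm from its centre towards its +y end, in the +y clip. Out of that clip when its x in the stand's frame is above 11 mm. A stop screw with a stiff buffer tip (5.5 N/mm), 105 mm further out, meets the bar when the bar's axis there is at x = 13.5 to 16.5 mm; its setting is not reported and differs each time and side: feel the push harden.
- axle_right (a point): The same for the -y end and the -y clip: point on the bar's axis 60 mm from its centre towards -y, out of the clip above x = 11 mm, with its own stop screw 105 mm further out.
- mallet: Rubber mallet, 0.28 kg, lying flat in the tray. Origin on the handle's centre line at the place to grip; 25 mm above the table when it lies in the tray. The handle runs along y and is 22 mm wide (x) and 24 mm high; it ends in a 28 mm wide, 40 mm high butt (y = -75 to -97 mm). The head is a black cylinder 40 mm across and 100 mm long lying along x, its axis at y = +55 mm, with flat striking faces at x = +50 and -50 mm.
- tray: Shallow open grey plastic tray for the mallet, fixed to the table, 190 (x) x 250 (y) x 22 mm high, walls and floor 5 mm. Origin at the centre of its underside. It stands to the right or to the left of the stand.
- tape: Roll of tape lying flat, 104 mm across, 48 mm high; bystander on the side opposite the tray. Origin at the centre of its underside.
- cup: Paper-coloured cup, 80 mm across the rim, 90 mm high; bystander beyond the stand. Origin at the centre of its underside.
- carton: Small closed carton 70 x 100 x 60 mm; bystander beyond the stand. Origin at the centre of its underside.
Things that resemble listed ones, but are neither listed nor needed, are in the scene too. Of the things like the mallet, leave any that is blue or white; of the rest the smaller one is meant.

How it is judged (in metres and radians):
On the way, in this order (a step that is already met when the one before it is completed fails the run):
1. the mallet is lifted out of its tray (z of mallet in the frame of tray above 0.06 m), for 0.1 s.
2. with the mallet still in hand, the axle has been walked more than 11 mm along the stand's +x at both clips, clear of both clip pads (x of axle_left in the frame of stand between 0.011 and 0.022 m and z of axle_left in the frame of stand between 0.084 and 0.096 m and x of axle_right in the frame of stand between 0.011 and 0.022 m and z of axle_right in the frame of stand between 0.084 and 0.096 m and z of mallet in the frame of tray above 0.06 m), for 0.2 s.
At the end, for the whole second after the job is handed in: At both clips the axle's axis lies 11 to 22 mm along the stand's +x, 84 to 96 mm above the table, axle within 0.065 rad of square, at rest; the mallet lies released and still, flat within 0.15 rad, on its tray's floor (origin 18 to 32 mm high, x within 60 mm of the tray's centre, y -50 to +70 mm) (x of axle_left in the frame of stand between 0.011 and 0.022 m and z of axle_left in the frame of stand between 0.084 and 0.096 m and x of axle_right in the frame of stand between 0.011 and 0.022 m and z of axle_right in the frame of stand between 0.084 and 0.096 m and linear speed of each of axle, mallet below 0.02 m/s and angle between the y axis of axle and the y axis of stand, either way round below 0.065 rad and x of mallet in the frame of tray between -0.06 and 0.06 m and y of mallet in the frame of tray between -0.05 and 0.07 m and z of mallet in the frame of tray between 0.018 and 0.032 m and angle between mallet's own z axis and vertical below 0.15 rad); the robot touches nothing.
It fails at once if the axle is more than 0.065 rad (3.7 degrees) out of square with the stand (angle between the y axis of axle and the y axis of stand, either way round above 0.065 rad).
It fails at once if the mallet presses on or strikes the axle with more than 18 N (contact force between mallet and axle above 18 N).
It fails at once if the mallet presses on or strikes the stand with more than 18 N (contact force between mallet and stand above 18 N).
It fails at once if the robot itself touches the axle or the stand (contact force between any of the fingers, the arm and axle above 1 N or contact force between any of the fingers, the arm and stand above 1 N).
It fails at once if the tape, cup or carton is moved more than 30 mm (distance of any of tape, cup, carton from where it was at the start of the episode above 0.03 m).
It also fails if it takes over 72 s, if anything falls off the work surface, if the arm or the gripper's body presses on something with over 40 N, if the wrist force passes 120 N, or if a joint passes its speed limit or range.

ROBOT

A 6-joint arm with a two-finger parallel gripper is mounted at the origin on the work surface. World frame = base frame: x ahead of the robot, y to its left, z up, the work surface at z = 0. Lengths are in mm, angles in rad, forces in N, time in s.
With the tool pointing down it reaches from about 275 to 750 mm from the base axis. Payload 10.2 kg.
Tool frame: the origin (TCP) lies at the very end of the fingers, on their centre line; the grasp point (between the pads) lies 19 mm behind it (ctrl.hold_point_z is the distance from the TCP to the grasp point, in mm); z points along the fingers, y is the direction in which the jaws open and shut (so a half turn about z gives the same grasp; the last joint's range is limited). The gripper opens to 85 mm and grips with 20 to 120 N. Pads are 22 mm wide; open, the fingers measure 114 mm over their backs; the gripper's body (76 mm by 85 mm) begins 54 mm behind the grasp point. The pads swing forward as they close: fully open they stand 13 mm farther back than shut.
Start: joints at [-1.439, 0.313, 1.498, -0, 1.331, -0.223], TCP at [182.374, -492.312, 231.294] pointing down, gripper open.
Joint ranges: [-2.94, 2.94], [-0.97, 2.17], [0.19, 2.56], [-1.23, 4.37], [0.02, 3.11], [-2.88, 2.88]. Speed limits (rad/s): [2.39, 2.39, 3.01, 3.14, 3.14, 3.14].

INTERFACE

Orientations are given as a unit quaternion [w, x, y, z].
In Python, from rig import readout, cams, workorder, spotter, ctrl gives the robot as it stands.
- The arm moves only by the tool step_arm, never from a script. Its argument "plan" is text: rows parted by semicolons, each of 5 numbers parted by spaces: the shift along the tool's x, y, z in cm, then the turn about the tool's z in degrees, then the opening in per cent of the stroke, from 0 (shut) to 100 (fully open). In form: x y z twist gripper; .... A call has 1 to 10 rows; each row is the pose to reach, as a shift and turn from the pose commanded when the call began, along the tool's axes at that moment; what a row does not reach only later rows make up. A row lasts 1/10 s, in which the tool goes at most 50 mm and 8.59 degrees, less where a joint would pass 70% of its speed; a pose out of reach is approached as far as the arm can. A call with a gripper value outside its range is refused whole. The fingers move at their own pace and stop on an object; "grip_force" is the grip in N (left out, the last holds). Time passes only in rows, so rows that repeat a pose let the fingers close. It gives the time, the measured TCP pose, the force and the opening at its end, in the units of the state.
- readout.sense(): the state, without advancing time (a new reading comes with each control period).
- cams.capture(name): name is "scene" or "side" or "wrist"; returns (picture, depth): 420x560x3 uint8, red, green, blue; 420x560 float32, mm along the optical axis (not along the pixel's ray), 0 where there is no reading.
- cams.camera_info(name): a dict with "vfov" (degrees; the focal length in pixels is half the picture's height over the tangent of half this angle, whatever the lens; pixels are square), "cx", "cy" (the principal point, pixels), "k1" (the pictures are not rectified: a ray, as slopes to the right and down, at radius r is drawn at 1 + k1 r^2 times it, then the intrinsics apply), "rvec" (rotation vector, rad) and "tvec" (3), from world to camera coordinates, as OpenCV has them. Camera axes: x right, y down, z forward; pixel columns grow to the right and rows downward; lengths in mm; the calibration is good to about 2 mm. A picture is of the moment at which its call begins: read the wrist's pose just before it. camera_info takes no time and is no camera call; for the wrist camera it gives the pose at the moment of the call.
- workorder.finish_job(): hands the job in, once; it reports no verdict.
Trained networks look in the newest picture that a camera, given by its name, has taken for a name from the list of things; names that differ only in an ending like _2 or _b are one class to them, and where a whole thing is asked for, a point or a joint stands for the part that bears it (a point fixed in the world has none). Each returns a list of dicts, best first, with "conf" (0 to 1); they miss things now and then, are a little off and sometimes report something else, mostly with a low value. They report only what shows in the picture. A call takes as long as a camera call. They do not tell look-alikes from the thing itself.
- spotter.regions_of(camera, target): "pixels" (420x560 bool, what is visible of it) and "extent" ([centre column, centre row, width, height] in pixels, round what is visible of it).
The state is a dict: "time_s": time; "joints": joint angles; "dq": joint speeds; "tau": joint torques, N m; "eef_pos": TCP position; "ee_rot": TCP orientation; "force": force on the tool from outside, world axes, zero at the start; "wrist_torque": the same for the moment, N m; "grip_width": opening from 0.0 (shut) to 1.0 (fully open).
Only numpy, scipy, OpenCV 4.12 (cv2) and the standard library are available. Lean on these libraries where they do the work, as an engineer would, in place of code of your own. Each camera call takes 0.05 s, during which the arm holds its last target. There are 200 camera calls.

## Working session

There is one attempt and no reset: what is moved stays moved. The work goes in short steps, Python scripts to look and compute and a tool call to move; the robot and the scene stay as the last step left them, time stands still between calls to the robot, and variables do not carry over. Pictures are saved under pics/ and viewed, about 8 in all and at most 12, crops included, and the job is handed in when it is done.

Besides the shell and the picture viewer there is one more tool, called after "Emit:" as name(argument=value, ...), one argument or row to a line, values as JSON. step_arm: Moves the arm, as the interface text tells. Its arguments: {"type":"object","properties":{"plan":{"type":"string"},"grip_force":{"type":"number"}},"required":["plan"]}

```bash
mkdir -p pics; cat > h.py <<'E'
import numpy as np, cv2
from rig import readout, cams, workorder, spotter, ctrl
from scipy.spatial.transform import Rotation as R
def info(n):
    i=cams.camera_info(n); f=210/np.tan(np.radians(i['vfov'])/2)
    K=np.array([[f,0,i['cx']],[0,f,i['cy']],[0,0,1.]]); M=R.from_rotvec(np.ravel(i['rvec'])).as_matrix()
    return K,np.array([i['k1'],0,0,0,0.]),M,np.ravel(i['tvec'])
def cloud(n,depth,c=None):
    K,d,M,t=c or info(n); h,w=depth.shape
    uv=np.stack(np.meshgrid(np.arange(w),np.arange(h)),-1).reshape(-1,1,2).astype(float)
    s=cv2.undistortPoints(uv,K,d).reshape(h,w,2)
    P=np.dstack([s*depth[...,None],depth]); X=(P-t)@M; X[depth<=0]=np.nan
    return X
def proj(n,X,c=None):
    K,d,M,t=c or info(n); return cv2.projectPoints(np.atleast_2d(X).astype(float),cv2.Rodrigues(M)[0],t,K,d)[0].reshape(-1,2)
def save(n,im): cv2.imwrite('pics/'+n+'.png',im[...,::-1])
E
python3 - <<'E'
from h import *
s=readout.sense(); print({k:np.round(v,3) for k,v in s.items()}, ctrl.hold_point_z)
out=[]
for n in ['scene','side']:
    im,d=cams.capture(n); c=info(n); X=cloud(n,d,c); np.savez(n,im=im,X=X); out.append(im)
    print(n,c[0][0,0],(-c[2].T@c[3]).round())
    for t in ['stand','axle','mallet','tray','tape','cup','carton']:
        for r in spotter.regions_of(n,t)[:3]:
            m=r['pixels']; P=X[m]; P=P[~np.isnan(P[:,0])]
            print(t,round(r['conf'],2),np.round(r['extent']),m.sum(),np.round(np.median(P,0)),np.round(np.percentile(P,[2,98],axis=0)).tolist())
save('a_scene',cv2.resize(out[0],(800,600))); save('a_side',cv2.resize(out[1],(800,600)))
E
```

```text
{'time_s': np.float64(0.0), 'joints': array([-1.439,  0.313,  1.498, -0.   ,  1.331, -0.223]), 'dq': array([-0.   ,  0.   ,  0.001,  0.   , -0.001,  0.001]), 'tau': array([ 2.0000e-03, -4.1226e+01, -2.5974e+01, -0.0000e+00,  4.0000e-03,
       -0.0000e+00]), 'eef_pos': array([ 182.339, -492.061,  230.752]), 'ee_rot': array([-0.001,  0.984,  0.176,  0.   ]), 'force': array([-0.007, -0.598, -0.23 ]), 'wrist_torque': array([ 0.018,  0.034, -0.043]), 'grip_width': np.float64(0.997)} 18.700000000000003
scene 458.982466483383 [1055. -318. 1027.]
stand 0.94 [264. 296. 133. 117.] 4650 [634. -31.  25.] [[564.0, -191.0, 5.0], [675.0, 145.0, 126.0]]
axle 0.74 [247. 275. 145.  90.] 1827 [585. -27.  98.] [[563.0, -201.0, 78.0], [607.0, 165.0, 120.0]]
mallet 0.83 [315. 186.  62.  47.] 928 [450. 340.  37.] [[403.0, 220.0, 9.0], [497.0, 382.0, 47.0]]
mallet 0.83 [403. 242.  57.  84.] 1979 [763. 317.  45.] [[698.0, 267.0, -1.0], [848.0, 488.0, 56.0]]
mallet 0.73 [411. 147.  52.  69.] 1550 [560. 591.  47.] [[454.0, 522.0, 3.0], [646.0, 739.0, 60.0]]
tray 0.87 [318. 192. 109.  77.] 3628 [459. 312.   6.
[... 893 characters left out ...]
.0]]
mallet 0.58 [271. 146.  56.  42.] 902 [539. 598.  42.] [[445.0, 520.0, 1.0], [644.0, 744.0, 61.0]]
tray 0.63 [342. 215.  27.  34.] 695 [753. 122.  58.] [[719.0, 103.0, 3.0], [790.0, 207.0, 66.0]]
tray 0.59 [249. 195.  55.  46.] 2000 [435. 304.   8.] [[345.0, 194.0, -1.0], [536.0, 453.0, 29.0]]
tape 0.91 [269. 336.  35.  40.] 1179 [ 477. -357.   38.] [[430.0, -398.0, 2.0], [522.0, -300.0, 52.0]]
cup 0.68 [368. 279.  26.  39.] 858 [ 764. -187.   62.] [[730.0, -207.0, 9.0], [799.0, -131.0, 91.0]]
cup 0.36 [298. 237.  23.  88.] 752 [579. -24. 100.] [[551.0, -207.0, 3.0], [612.0, 185.0, 122.0]]
carton 0.73 [343. 215.  22.  31.] 684 [753. 122.  58.] [[719.0, 103.0, 4.0], [790.0, 207.0, 66.0]]
```

View pics/a_scene.png

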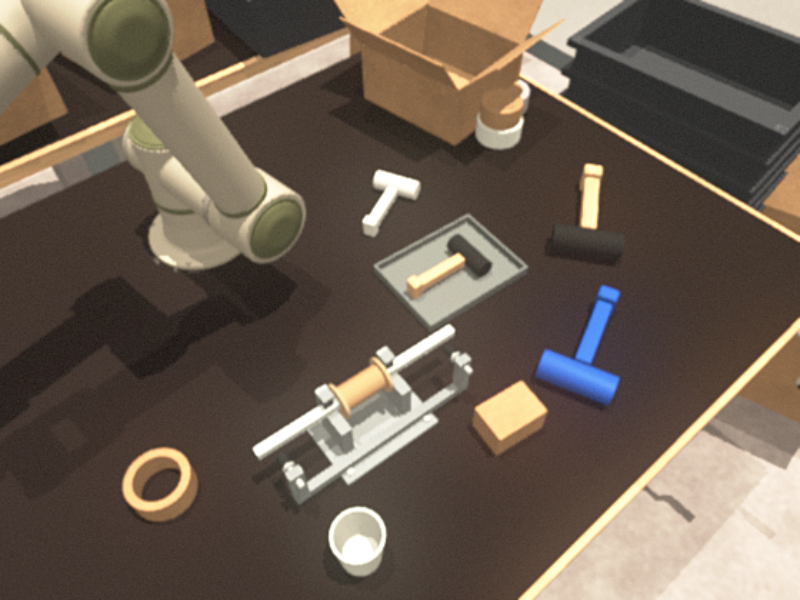

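View pics/a_side.png

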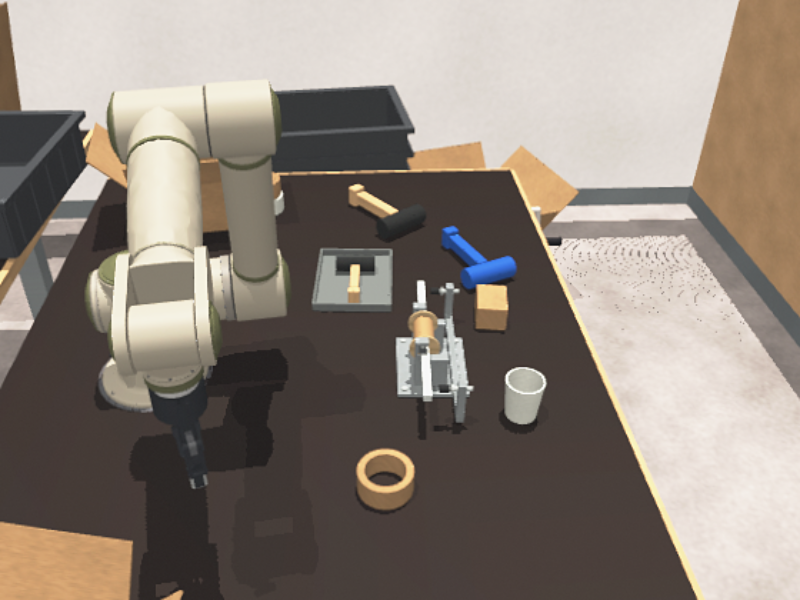

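The scene picture shows four mallet-like things. In 800x600 pixels they are the one in the tray (448,265), small, wood and black. The others are a larger black-headed one (590,215), a blue one (585,345) and a white one (390,200). The tray one fits: it isn't blue or white, and it is the smaller of the two that remain. Next I'll fit poses and check an enlarged crop.

```bash
python3 - <<'E'
from h import *
z=np.load('scene.npz'); im=z['im']
cr=im[140:350,170:450]; save('b',cv2.resize(cr,(800,600),interpolation=cv2.INTER_CUBIC))
for n in ['scene','side']:
    z=np.load(n+'.npz'); X=z['X']; im=z['im'].astype(int)
    # axle top
    m=(abs(X[...,2]-98)<4)&(X[...,0]>540)&(X[...,0]<640)&(abs(X[...,1])<240)&~((X[...,1]>-90)&(X[...,1]<60))
    sat=im.max(-1)-im.min(-1); m&=sat<60
    P=X[m]; c=P.mean(0); v=np.linalg.svd(P-c,full_matrices=False)[2][0]; v*=np.sign(v[1])
    s=(P-c)@v; print(n,'axle',m.sum(),c.round(1),'yaw',np.degrees(np.arctan2(-v[0],v[1])).round(2),'len',np.percentile(s,[0.5,99.5]).round(), 'mid',(c+v*np.mean(np.percentile(s,[.5,99.5]))).round(1))
    # mallet
    g=(X[...,0]>360)&(X[...,0]<530)&(X[...,1]>205)&(X[...,1]<440)&(X[...,2]>30)
    wood=g&(sat>50); black=g&(im.max(-1)<75)
    for nm,mm in [('wood',wood),('black',black)]:
        P=X[mm]; 
        r=cv2.minAreaRect(P[:,:2].astype(np.float32)); vv=np.linalg.svd(P-P.mean(0),full_matrices=False)[2][0]
        print(nm,mm.sum(),P.mean(0).round(1),'zmax',np.percentile(P[:,2],95).round(),r[0],r[1],'dir',vv.round(3))
    # tray
    g=(X[...,0]>320)&(X[...,0]<560)&(X[...,1]>180)&(X[...,1]<470)&(X[...,2]>14)&(X[...,2]<28)&(sat<40)&(im.max(-1)>80)
    print('tray',cv2.minAreaRect(X[g][:,:2].astype(np.float32)))
E
```

```text
scene axle 746 [587.5 -32.7  97.2] yaw -2.88 len [-176.  211.] mid [588.4 -15.4  97.3]
wood 227 [444.4 282.3  37.6] zmax 45.0 (442.86529541015625, 285.6035461425781) (136.99871826171875, 27.567338943481445) dir [ 0.047  0.998 -0.04 ]
black 91 [457.8 356.8  36.8] zmax 44.0 (453.067138671875, 355.2572021484375) (95.07391357421875, 32.225730895996094) dir [ 0.999  0.028 -0.02 ]
tray ((442.3392333984375, 325.31280517578125), (256.0391540527344, 194.4408416748047), 85.536376953125)
side axle 288 [586.6 -71.9  98.2] yaw -3.34 len [-140.  251.] mid [589.8 -16.4  98.2]
wood 154 [440.3 272.2  39. ] zmax 47.0 (439.6763916015625, 282.95684814453125) (146.75848388671875, 24.33035659790039) dir [ 0.068  0.997 -0.031]
black 163 [446.3 359.   40.5] zmax 48.0 (445.1513366699219, 360.98016357421875) (35.43597412109375, 92.5619888305664) dir [ 0.998 -0.059 -0.019]
tray ((441.05169677734375, 322.18316650390625), (265.7521057128906, 190.89654541015625), 85.59819030761719)
```

View pics/b.png

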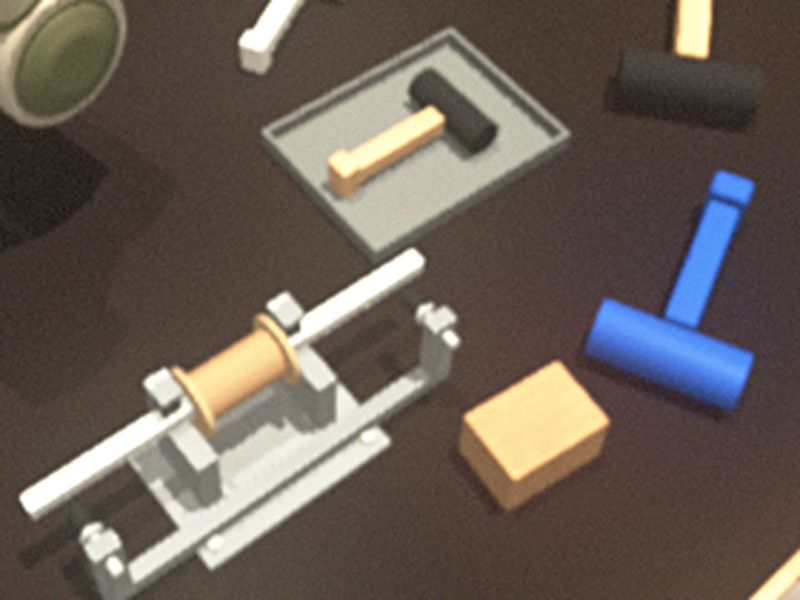

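The crop confirms it: the mallet in the tray (crop ≈(430,130)) has a wooden handle, a black head and is clearly the smaller. Its head points to +y and its yaw is about -3°. Now I'll work out the approach.

```bash
cat >> h.py <<'E'
def go(x,y,z,yaw_y):
    """shift in tool cm + twist so that TCP is at x,y,z and the tool's y axis is at yaw_y deg"""
    s=readout.sense(); q=s['ee_rot']; M=R.from_quat([q[1],q[2],q[3],q[0]]).as_matrix()
    d=M.T@(np.array([x,y,z])-s['eef_pos'])/10; a=np.degrees(np.arctan2(M[1,1],M[0,1]))
    print('shift',d.round(2),'twist',round(-((yaw_y-a+180)%360-180),2),'tilt',M[:,2].round(4),'tool y',a.round(2),'j',s['joints'].round(2),'t',s['time_s'].round(2))
E
python3 -c "
from h import *
go(443,303,200,-3)"
```

```text
Traceback (most recent call last):
  File "h.py", line 21, in go
    print('shift',d.round(2),'twist',round(-((yaw_y-a+180)%360-180),2),'tilt',M[:,2].round(4),'tool y',a.round(2),'j',s['joints'].round(2),'t',s['time_s'].round(2))
                                                                                                                                               ^^^^^^^^^^^^^^^^^
AttributeError: 'float' object has no attribute 'round'
```

```bash
sed -i "s/s\['time_s'\].round(2)/round(float(s['time_s']),2)/;s/s\['joints'\].round/np.array(s['joints']).round/;s/-s\['eef_pos'\])/-np.array(s['eef_pos']))/" h.py
python3 -c "
from h import *
go(443,303,200,-3)"
```

```text
shift [ 52.07 -65.52   3.13] twist -66.67 tilt [-0. -0. -1.] tool y -69.67 j [-1.44  0.31  1.5  -0.    1.33 -0.22] t 0.8
```

Emit:
step_arm(
  plan="52.1 -65.5 3.1 -66.7 100;52.1 -65.5 3.1 -66.7 100;52.1 -65.5 3.1 -66.7 100;52.1 -65.5 3.1 -66.7 100;52.1 -65.5 3.1 -66.7 100;52.1 -65.5 3.1 -66.7 100;52.1 -65.5 3.1 -66.7 100;52.1 -65.5 3.1 -66.7 100;52.1 -65.5 3.1 -66.7 100;52.1 -65.5 3.1 -66.7 100",
  grip_force=100,
)

```text
time_s: 1.8
eef_pos: [338.4, -15.6, 213.1]
ee_rot: [0.001, 0.725, 0.688, 0.0]
force: [0.9, -1.3, 0.5]
grip_width: 1.002
```

```bash
python3 -c "
from h import *
go(443,303,200,-3)"
```

```text
shift [32.36  8.78  1.31] twist 0.01 tilt [ 1.5e-03 -6.0e-04 -1.0e+00] tool y -2.99 j [-0.4  -0.1   2.01 -0.    1.23 -0.34] t 1.8
```

Emit:
step_arm(
  plan="32 8.7 1.3 0 100;32 8.7 1.3 0 100;32 8.7 1.3 0 100;32 8.7 1.3 0 100;32 8.7 1.3 0 100;32 8.7 1.3 0 100;32 8.7 1.3 0 100;32 8.7 1.3 0 100;32 8.7 1.3 0 100",
)

```text
time_s: 2.7
eef_pos: [441.4, 297.6, 199.4]
ee_rot: [-0.0, 0.725, 0.689, -0.0]
force: [0.9, 0.1, -0.2]
grip_width: 1.001
```

```bash
python3 - <<'E'
from h import *
go(443,303,200,-3)
c=info('wrist'); im,d=cams.capture('wrist'); X=cloud('wrist',d,c); np.savez('w1',im=im,X=X)
save('w1',im); print((-c[2].T@c[3]).round(),c[2][2].round(2))
f=im.astype(int); sat=f.max(-1)-f.min(-1); print(np.nanpercentile(X[...,2],[1,50,99]))
g=(X[...,2]>28)&(X[...,2]<60)&(X[...,0]<540)&(X[...,0]>350)&(X[...,1]>190)&(X[...,1]<440)
for nm,mm in [('wood',g&(sat>45)),('black',g&(f.max(-1)<75))]:
    P=X[mm]; print(nm,mm.sum(),P.mean(0).round(1),np.percentile(P[:,2],[50,98]).round(1),np.percentile(P,[1,99],axis=0).round(1).tolist())
P=X[g&(sat>45)&(X[...,2]>33)];
for lo in range(200,350,15):
    Q=P[(P[:,1]>=lo)&(P[:,1]<lo+15)]
    if len(Q)>20: print(lo,np.percentile(Q[:,0],[2,98]).round(1),np.median(Q[:,2]).round(1))
E
```

```text
shift [ 0.55  0.13 -0.06] twist 0.09 tilt [-7.e-04 -5.e-04 -1.e+00] tool y -2.91 j [ 0.37  0.36  1.52 -0.    1.26  0.42] t 2.7
[446. 379. 342.] [-0.02 -0.31 -0.95]
[ -2.0713453    0.62389679 285.72945323]
wood 3053 [441.6 283.7  37.5] [36.5 45.2] [[426.2, 222.9, 30.5], [454.8, 351.4, 45.4]]
black 3525 [447.8 370.9  39.8] [40.5 45. ] [[399.7, 351.6, 30.9], [494.7, 391.9, 45.2]]
215 [424.9 451.5] 44.1
230 [425.4 451.7] 43.5
245 [429.1 449.8] 36.3
260 [429.9 451.4] 36.3
275 [430.8 452. ] 36.4
290 [431.7 452.7] 36.3
305 [432.7 454.1] 36.3
320 [433.7 454.7] 36.5
335 [434.2 456.3] 36.3
```

View pics/w1.png

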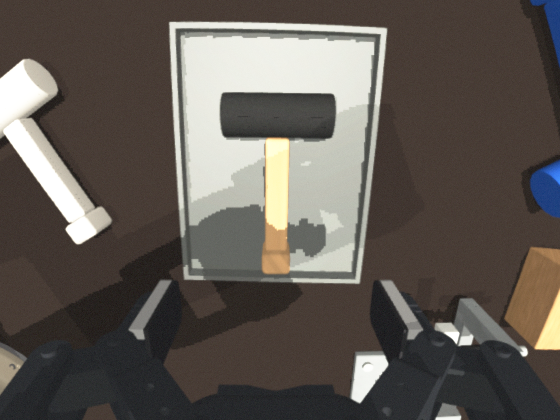

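The wrist picture shows the mallet in the tray: head at (278,115), handle (277,200), butt (276,258). I measure its origin at about (443.6, 316.5), yaw -3.4°, handle top at z 36.3 and head top at z 45, which matches the given sizes.

```bash
python3 -c "
from h import *
go(443.6,316.5,9,-3.4)"
```

```text
shift [ 1.97  0.12 19.07] twist 0.42 tilt [-4.e-04 -4.e-04 -1.e+00] tool y -2.98 j [ 0.37  0.35  1.52 -0.    1.26  0.42] t 2.75
```

Emit:
step_arm(
  plan="2.0 0.1 5 0.4 100;2.0 0.1 10 0.4 100;2.0 0.1 14 0.4 100;2.0 0.1 17 0.4 100;2.0 0.1 19.1 0.4 100;2.0 0.1 19.1 0.4 100;2.0 0.1 19.1 0.4 100",
)

```text
time_s: 3.45
eef_pos: [444.2, 316.9, 9.9]
ee_rot: [0.0, 0.728, 0.686, 0.0]
force: [0.7, 0.0, 0.2]
grip_width: 1.002
```

Emit:
step_arm(
  plan="0 0 0 0 0;0 0 0 0 0;0 0 0 0 0;0 0 0 0 0;0 0 0 0 0;0 0 0 0 0;0 0 0 0 0",
  grip_force=100,
)

```text
time_s: 4.15
eef_pos: [444.0, 317.5, 9.4]
ee_rot: [0.0, 0.728, 0.686, 0.0]
force: [-1.2, -1.7, 5.4]
grip_width: 0.236
```

Emit:
step_arm(
  plan="0 0 -1.5 0 0;0 0 -4 0 0;0 0 -8 0 0;0 0 -12 0 0;0 0 -16 0 0;0 0 -16 0 0;0 0 -16 0 0;0 0 -16 0 0",
)

```text
time_s: 4.95
eef_pos: [442.8, 317.0, 166.9]
ee_rot: [-0.001, 0.728, 0.686, -0.002]
force: [-0.4, -1.2, -3.2]
grip_width: 0.243
```

```bash
python3 - <<'E'
from h import *
s=readout.sense(); print(np.round(s['force'],2),np.round(s['wrist_torque'],3),np.round(s['eef_pos'],1),s['grip_width'])
c=info('wrist'); im,d=cams.capture('wrist'); X=cloud('wrist',d,c); save('w2',im)
f=im.astype(int); sat=f.max(-1)-f.min(-1); e=np.array(s['eef_pos'])
g=(abs(X[...,2]-e[2]-25)<30)&(abs(X[...,0]-e[0])<80)&(X[...,1]>e[1]+30)&(X[...,1]<e[1]+110)
b=X[g&(f.max(-1)<75)]; print('head',len(b),(np.percentile(b,[1,50,99],axis=0)-e).round(1).tolist())
for lo in range(30,80,8):
    q=b[(b[:,1]-e[1]>lo)&(b[:,1]-e[1]<lo+8)]
    if len(q)>20: print(lo,(np.percentile(q[:,0],[2,98])-e[0]).round(1),(np.percentile(q[:,2],95)-e[2]).round(1))
# fixed-cam axle baseline
E
sed -n 1,1p h.py; cat >> h.py <<'E'
def axle(n,im=None,X=None,disp=True):
    if im is None:
        c=info(n); im,d=cams.capture(n); X=cloud(n,d,c)
    im=im.astype(int); sat=im.max(-1)-im.min(-1)
    A=np.array([589,-16.]); u=np.array([.9986,-.0523]); w=np.array([.0523,.9986])
    D=X[...,:2]-A; xs=D@u; ys=D@w
    m=(abs(X[...,2]-97.5)<4)&(abs(xs)<35)&(sat<60)&(abs(ys)<192)&(abs(ys)>85)
    o={}
    for sd in (1,-1):
        k=m&(ys*sd>0); o[sd]=k.sum()
    p=np.polyfit(ys[m],xs[m],1); r=xs[m]-np.polyval(p,ys[m]); k=abs(r)<9; p=np.polyfit(ys[m][k],xs[m][k],1)
    if disp: print(n,'axle xL %.1f xR %.1f slope %.4f n%s'%(np.polyval(p,60),np.polyval(p,-60),p[0],o))
    return p
E
python3 - <<'E'
from h import *
for n in ['scene','side']:
    z=np.load(n+'.npz'); axle(n,z['im'],z['X'])
    axle(n); go(523,-16,150,-3)
E
```

```text
[-0.42 -1.15 -3.25] [-0.075 -0.015 -0.054] [442.8 317.  166.9] 0.24311738925501178
head 24100 [[-43.9, 36.2, 17.0], [12.9, 56.9, 31.8], [52.5, 75.1, 35.6]]
30 [-20.6  50.8] 28.3
38 [-43.  51.] 33.5
46 [-43.4  51.3] 35.3
54 [-36.3  52.2] 35.4
62 [-40.4  52.4] 32.9
70 [-42.9  47.6] 28.6
import numpy as np, cv2
scene axle xL -3.9 xR -4.8 slope 0.0074 n{1: np.int64(282), -1: np.int64(367)}
scene axle xL -3.7 xR -4.7 slope 0.0080 n{1: np.int64(293), -1: np.int64(369)}
shift [-32.78   9.94   1.73] twist -0.37 tilt [-0.003  -0.0013 -1.    ] tool y -3.37 j [ 0.41  0.41  1.53 -0.    1.2   0.46] t 5.05
side axle xL -4.3 xR -6.2 slope 0.0157 n{1: np.int64(73), -1: np.int64(160)}
side axle xL -4.5 xR -6.1 slope 0.0136 n{1: np.int64(78), -1: np.int64(162)}
shift [-32.79   9.93   1.75] twist -0.37 tilt [-0.0025 -0.0011 -1.    ] tool y -3.37 j [ 0.41  0.41  1.53 -0.    1.2   0.46] t 5.1
```

View pics/w2.png

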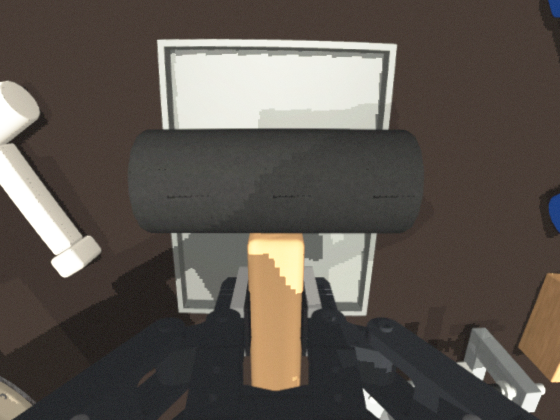

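The wrist picture shows the mallet held level: head (275,180), handle centred between the pads (275,300), empty tray below. The +x face is about 50 mm ahead of the handle axis, and the head axis is 56 mm in +y of the TCP and 15.5 mm above it. The axle lies at about (585,-16), yaw -3.5°.

```bash
cat >> h.py <<'E'
A0=np.array([585,-16.]); th=np.radians(-3.5); U=np.array([np.cos(th),np.sin(th)]); W=np.array([-np.sin(th),np.cos(th)])
def goS(xs,ys,z,yaw=-3.5):
    p=A0+xs*U+ys*W; go(p[0],p[1],z,yaw)
def st():
    s=readout.sense(); d=np.array(s['eef_pos'])[:2]-A0; f=np.array(s['force'])
    print('TCP_s x %.2f y %.2f z %.1f  F_s x %.2f y %.2f z %.2f t %.2f w %.3f'%(d@U,d@W,s['eef_pos'][2],f[:2]@U,f[:2]@W,f[2],s['time_s'],s['grip_width']))
E
python3 -c "
from h import *
goS(-78,93.5,150);goS(-78,93.5,74.5);st()"
```

```text
shift [-23.05   8.34   1.74] twist 0.13 tilt [-0.0025 -0.0011 -1.    ] tool y -3.37 j [ 0.41  0.41  1.53 -0.    1.2   0.46] t 5.1
shift [-23.05   8.36   9.29] twist 0.13 tilt [-0.0025 -0.0011 -1.    ] tool y -3.37 j [ 0.41  0.41  1.53 -0.    1.2   0.46] t 5.1
TCP_s x -161.87 y 323.89 z 167.4  F_s x 0.07 y -0.33 z -2.62 t 5.10 w 0.238
```

Emit:
step_arm(
  plan="-3.3 1.2 0 0 0;-6.6 2.4 0 0 0;-9.9 3.6 0 0 0;-13.2 4.8 0 0 0;-16.5 6.0 0 0 0;-19.8 7.2 0 0 0;-22 8 0 0 0;-23 8.3 1.7 0 0;-23 8.3 1.7 0 0;-23 8.3 1.7 0 0",
)

```text
time_s: 6.1
eef_pos: [512.7, 83.3, 151.5]
ee_rot: [-0.001, 0.728, 0.686, -0.0]
force: [-0.2, 0.8, -1.9]
grip_width: 0.238
```

Emit:
step_arm(
  plan="0 0 2 0 0;0 0 4.5 0 0;0 0 6.5 0 0;0 0 7.5 0 0;0 0 7.5 0 0;0 0 7.5 0 0",
)

```text
time_s: 6.7
eef_pos: [513.6, 83.3, 77.8]
ee_rot: [0.001, 0.727, 0.686, 0.001]
force: [-0.3, 0.5, -2.9]
grip_width: 0.238
```

```bash
python3 - <<'E'
from h import *
st(); goS(-63,93.5,74.5)
c=info('wrist'); im,d=cams.capture('wrist'); X=cloud('wrist',d,c); save('w3',im); np.savez('w3',im=im,X=X)
D=X[...,:2]-A0; xs=D@U; ys=D@W
for lo in range(75,200,10):
    k=(ys>lo)&(ys<lo+10)&(abs(X[...,2]-98)<4)&(xs>-25)&(xs<30)
    k2=(ys>lo)&(ys<lo+10)&(X[...,2]>60)&(xs<-12)&(f:=im.max(-1)<75)
    print(lo,k.sum(),np.percentile(xs[k],[3,97]).round(1) if k.sum()>20 else '', 'head', k2.sum(),np.percentile(xs[k2],[2,98]).round(1) if k2.sum()>20 else '',np.percentile(X[...,2][k2],[98]).round(1) if k2.sum()>20 else '')
E
```

```text
TCP_s x -77.35 y 94.73 z 77.8  F_s x -0.32 y 0.45 z -2.93 t 6.70 w 0.238
shift [-0.13  1.43  0.33] twist 0.16 tilt [ 0.0015 -0.     -1.    ] tool y -3.34 j [-0.06  0.48  1.7   0.    0.96 -0.01] t 6.7
75 609 [-11.6   3.5] head 262 [-114.5  -39. ] [143.9]
85 721 [-11.6   3.7] head 4279 [-120.9  -32.7] [150.8]
95 775 [-11.4   3.9] head 6417 [-122.3  -31.5] [159.4]
105 821 [-11.3   3.9] head 24201 [-133.6  -20.2] [166.1]
115 887 [-11.3   3.8] head 0  
125 938 [-11.4   3.8] head 1299 [-123.7  -30.4] [107.]
135 1025 [-11.4   3.9] head 6343 [-124.2  -29.8] [112.7]
145 1082 [-11.2   4.1] head 8613 [-124.2  -29.8] [113.7]
155 1559 [-11.2  28.2] head 9655 [-124.1  -29.8] [112.3]
165 1823 [-11.1  28.7] head 3704 [-123.9  -30.1] [104.6]
175 1292 [-11.2   4.1] head 0  
185 1349 [-11.2   4.1] head 0  
195 250 [-11.2   4.1] head 0
```

View pics/w3.png

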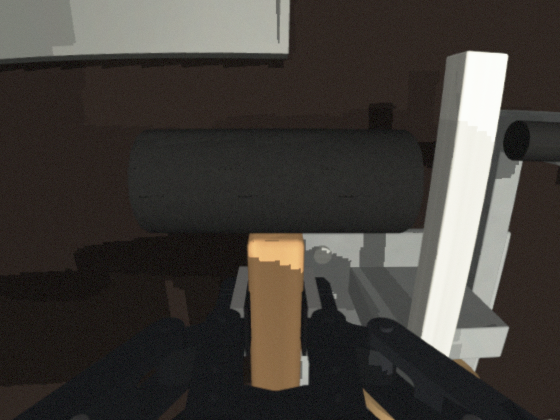

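The picture shows the bar (column ~470) with its near face clear of the head face (column 420), and the left stop tip at (515,140). The wrist depth gives an 18.5 mm gap. Now a slow approach and push.

Emit:
step_arm(
  plan="0 0.5 0 0 0;0 1.0 0 0 0;0 1.4 0 0 0;0 1.6 0 0 0;0 1.75 0 0 0;0 1.9 0 0 0;0 2.0 0 0 0",
)

```text
time_s: 7.45
eef_pos: [531.4, 81.8, 76.5]
ee_rot: [-0.002, 0.727, 0.686, -0.002]
force: [-9.6, -1.2, 3.2]
grip_width: 0.239
```

```bash
python3 - <<'E'
from h import *
st(); axle('scene')
z=np.load('w3.npz'); X=z['X']; D=X[...,:2]-A0; xs=D@U; ys=D@W
k=(ys>155)&(ys<175)&(abs(X[...,2]-92)<12)&(xs>8)&(xs<60); print(np.percentile(xs[k],[1,5,20,50]).round(1),np.percentile(X[...,2][k],[5,50,95]).round(1))
E
```

```text
TCP_s x -59.45 y 94.32 z 76.5  F_s x -9.54 y -1.82 z 3.21 t 7.45 w 0.239
scene axle xL -3.2 xR -5.2 slope 0.0164 n{1: np.int64(328), -1: np.int64(360)}
[18.1 18.5 19.  21.8] [84.6 94.7 97.8]
```

Emit:
step_arm(
  plan="0 0.1 0 0 0;0 0.2 0 0 0;0 0.3 0 0 0",
)

```text
time_s: 7.8
eef_pos: [534.4, 81.7, 76.6]
ee_rot: [-0.002, 0.727, 0.686, -0.002]
force: [-8.9, -1.2, 3.2]
grip_width: 0.236
```

```bash
python3 -c "
from h import *
st(); axle('scene')"
```

```text
TCP_s x -56.50 y 94.38 z 76.6  F_s x -8.77 y -1.78 z 3.21 t 7.80 w 0.236
scene axle xL -1.5 xR -5.3 slope 0.0312 n{1: np.int64(326), -1: np.int64(362)}
```

Emit:
step_arm(
  plan="0 0.1 0 0 0;0 0.2 0 0 0;0 0.2 0 0 0",
)

```text
time_s: 8.15
eef_pos: [536.5, 81.6, 76.5]
ee_rot: [-0.001, 0.727, 0.686, -0.002]
force: [-7.5, -0.3, 2.8]
grip_width: 0.24
```

```bash
python3 -c "
from h import *
st(); axle('scene');axle('side'); goS(-80,94,125); goS(-80,-206.5,125); goS(-80,-206.5,77)"
```

```text
TCP_s x -54.41 y 94.43 z 76.5  F_s x -7.47 y -0.79 z 2.78 t 8.15 w 0.240
scene axle xL -0.3 xR -5.2 slope 0.0409 n{1: np.int64(330), -1: np.int64(370)}
side axle xL -0.5 xR -6.5 slope 0.0496 n{1: np.int64(51), -1: np.int64(164)}
shift [-0.04 -2.58 -4.83] twist 0.18 tilt [-0.0043 -0.     -1.    ] tool y -3.32 j [-0.06  0.52  1.62 -0.    1.   -0.01] t 8.25
shift [-30.09  -2.67  -4.82] twist 0.18 tilt [-0.0043 -0.     -1.    ] tool y -3.32 j [-0.06  0.52  1.62 -0.    1.   -0.01] t 8.25
shift [-3.008e+01 -2.650e+00 -2.000e-02] twist 0.18 tilt [-0.0043 -0.     -1.    ] tool y -3.32 j [-0.06  0.52  1.62 -0.    1.   -0.01] t 8.25
```

Emit:
step_arm(
  plan="0 -1.5 0 0 0;0 -4.5 0 0 0;-3 -4.8 0 0 0;-7 -4.8 0 0 0;-11.5 -4.8 0 0 0;-16 -4.8 0 0 0;-20.5 -4.8 0 0 0;-25 -4.8 0 0 0;-28.5 -4.8 0 0 0;-30 -3.8 0 0 0",
)

```text
time_s: 9.25
eef_pos: [481.7, -218.9, 76.9]
ee_rot: [0.0, 0.729, 0.685, -0.0]
force: [1.3, 1.3, -2.4]
grip_width: 0.238
```

Emit:
step_arm(
  plan="0 0.6 0 0 0;0 1 0 0 0;0 1 0 0 0",
)

```text
time_s: 9.55
eef_pos: [492.7, -215.3, 76.7]
ee_rot: [-0.0, 0.727, 0.687, 0.0]
force: [-0.1, -0.1, -2.5]
grip_width: 0.238
```

```bash
cat >> h.py <<'E'
def wr():
    c=info('wrist'); im,d=cams.capture('wrist'); X=cloud('wrist',d,c)
    D=X[...,:2]-A0; xs=D@U; ys=D@W; ye=(np.array(readout.sense()['eef_pos'])[:2]-A0)@W; sg=1 if ye>-40 else -1
    k=(abs(X[...,2]-98)<4)&(xs>-25)&(xs<14)&(ys*sg>75)&(ys*sg<192); k&=im.min(-1)>90
    yb=[];lo=[];hi=[]
    for b in range(75,192,8):
        q=k&(ys*sg>b)&(ys*sg<b+8)
        if q.sum()>60: yb.append(sg*(b+4)); a=np.percentile(xs[q],[3,97]); lo.append(a[0]);hi.append(a[1])
    if len(yb)>2:
        p=np.polyfit(yb,lo,1); print('wrist bar near face at +-150: %.1f slope %.4f width %.1f n%d'%(np.polyval(p,sg*150),p[0],np.median(np.array(hi)-lo),len(yb)))
    h=(abs(ys-ye-56)<10)&(X[...,2]>70)&(X[...,2]<118)&(im.max(-1)<75)&(xs<0); print('head face %.1f top %.1f'%(np.percentile(xs[h],98),np.percentile(X[...,2][h],98)))
    k=(abs(ys*sg-165)<10)&(abs(X[...,2]-92)<12)&(xs>13)&(xs<60)
    if k.sum()>50: print('stop tip',np.percentile(xs[k],[1,3,5,20]).round(1),k.sum())
    return im
E
python3 -c "
from h import *
st(); axle('scene'); wr()"
```

```text
TCP_s x -79.92 y -204.59 z 76.7  F_s x -0.05 y -0.10 z -2.55 t 9.55 w 0.238
scene axle xL -0.3 xR -5.8 slope 0.0462 n{1: np.int64(295), -1: np.int64(400)}
wrist bar near face at +-150: -16.4 slope 0.0406 width 15.3 n14
head face -32.5 top 112.5
stop tip [18.5 18.7 18.8 19.4] 2238
```

Emit:
step_arm(
  plan="0 0.5 0 0 0;0 1.0 0 0 0;0 1.3 0 0 0;0 1.5 0 0 0;0 1.65 0 0 0;0 1.8 0 0 0;0 1.9 0 0 0;0 2.0 0 0 0",
)

```text
time_s: 10.45
eef_pos: [511.5, -217.6, 76.8]
ee_rot: [-0.001, 0.727, 0.686, -0.001]
force: [-8.0, -1.1, 2.1]
grip_width: 0.235
```

Emit:
step_arm(
  plan="0 0.1 0 0 0;0 0.2 0 0 0;0 0.3 0 0 0;0 0.4 0 0 0",
)

```text
time_s: 10.85
eef_pos: [515.4, -217.9, 76.8]
ee_rot: [-0.001, 0.727, 0.686, -0.001]
force: [-8.1, -2.0, 1.9]
grip_width: 0.237
```

```bash
python3 -c "
from h import *
st(); axle('scene'); wr()"
```

```text
TCP_s x -57.11 y -205.79 z 76.8  F_s x -8.00 y -2.50 z 1.87 t 10.85 w 0.237
scene axle xL -1.0 xR -1.5 slope 0.0042 n{1: np.int64(285), -1: np.int64(410)}
wrist bar near face at +-150: -5.4 slope -0.0222 width 15.1 n14
head face -9.9 top 112.7
stop tip [18.8 19.  19.2 22.7] 4622
```

Emit:
step_arm(
  plan="0 0.1 0 0 0;0 0.2 0 0 0;0 0.3 0 0 0;0 0.4 0 0 0;0 0.5 0 0 0",
)

```text
time_s: 11.45
eef_pos: [520.1, -218.2, 76.6]
ee_rot: [-0.001, 0.727, 0.686, -0.001]
force: [-8.9, -1.4, 1.1]
grip_width: 0.236
```

```bash
python3 -c "
from h import *
st(); axle('scene');axle('side')"
```

```text
TCP_s x -52.41 y -205.77 z 76.6  F_s x -8.81 y -1.90 z 1.08 t 11.45 w 0.236
scene axle xL -0.7 xR 1.2 slope -0.0160 n{1: np.int64(303), -1: np.int64(416)}
side axle xL -16.4 xR -3.0 slope -0.1122 n{1: np.int64(0), -1: np.int64(75)}
```

Emit:
step_arm(
  plan="0 0.1 0 0 0;0 0.15 0 0 0;0 0.15 0 0 0",
)

```text
time_s: 11.85
eef_pos: [521.7, -218.2, 76.6]
ee_rot: [-0.001, 0.727, 0.686, -0.001]
force: [-8.9, -1.8, 0.3]
grip_width: 0.237
```

Emit:
step_arm(
  plan="0 -1.5 0 0 0;0 -4 0 0 0;3 -5.0 0 0 0;7 -5.0 0 0 0;11.5 -5.0 0 0 0;16 -5.0 0 0 0;20.5 -5.0 0 0 0;25 -5.0 0 0 0;28.5 -5.0 0 0 0;30 -4.0 0 0 0",
)

```text
time_s: 12.85
eef_pos: [499.8, 86.8, 76.8]
ee_rot: [-0.0, 0.727, 0.687, -0.0]
force: [0.7, -0.4, -2.1]
grip_width: 0.236
```

Emit:
step_arm(
  plan="0 1 0 0 0;0 1.8 0 0 0;0 1.8 0 0 0",
)

```text
time_s: 13.15
eef_pos: [519.5, 81.5, 76.7]
ee_rot: [0.0, 0.728, 0.686, 0.0]
force: [-0.0, -0.0, -2.0]
grip_width: 0.236
```

```bash
python3 -c "
from h import *
st(); axle('scene');axle('side'); wr()"
```

```text
TCP_s x -71.32 y 93.35 z 76.7  F_s x -0.00 y -0.04 z -1.99 t 13.15 w 0.236
scene axle xL -1.4 xR 2.6 slope -0.0336 n{1: np.int64(315), -1: np.int64(362)}
side axle xL -1.8 xR 0.9 slope -0.0220 n{1: np.int64(66), -1: np.int64(142)}
wrist bar near face at +-150: -11.8 slope -0.0382 width 15.2 n15
head face -24.6 top 112.4
stop tip [18.1 18.4 18.6 19.1] 2585
```

Emit:
step_arm(
  plan="0 0.5 0 0 0;0 0.9 0 0 0;0 1.15 0 0 0;0 1.3 0 0 0;0 1.45 0 0 0;0 1.6 0 0 0;0 1.7 0 0 0;0 1.8 0 0 0;0 1.9 0 0 0",
)

```text
time_s: 14.2
eef_pos: [536.0, 81.6, 76.5]
ee_rot: [-0.001, 0.727, 0.686, -0.002]
force: [-9.8, -1.3, 1.9]
grip_width: 0.239
```

Emit:
step_arm(
  plan="0 0.1 0 0 0;0 0.2 0 0 0;0 0.3 0 0 0;0 0.4 0 0 0",
)

```text
time_s: 14.6
eef_pos: [540.0, 81.4, 76.6]
ee_rot: [-0.002, 0.727, 0.686, -0.002]
force: [-9.2, -1.0, 2.4]
grip_width: 0.241
```

```bash
python3 -c "
from h import *
st(); axle('scene')"
```

```text
TCP_s x -50.86 y 94.48 z 76.6  F_s x -9.08 y -1.59 z 2.35 t 14.60 w 0.241
scene axle xL 4.4 xR 1.7 slope 0.0223 n{1: np.int64(340), -1: np.int64(374)}
```

Emit:
step_arm(
  plan="0 0.1 0 0 0;0 0.2 0 0 0;0 0.2 0 0 0",
)

```text
time_s: 14.95
eef_pos: [542.8, 81.2, 76.5]
ee_rot: [-0.001, 0.727, 0.686, -0.001]
force: [-6.4, -0.8, -1.3]
grip_width: 0.237
```

Emit:
step_arm(
  plan="0 -1.5 0 0 0;0 -4.5 0 0 0;-3 -5.3 0 0 0;-7 -5.3 0 0 0;-11.5 -5.3 0 0 0;-16 -5.3 0 0 0;-20.5 -5.3 0 0 0;-25 -5.3 0 0 0;-28.5 -5.3 0 0 0;-30 -4.3 0 0 0",
)

```text
time_s: 15.95
eef_pos: [482.6, -219.3, 77.0]
ee_rot: [0.001, 0.729, 0.685, -0.0]
force: [1.2, 1.5, -2.2]
grip_width: 0.237
```

Emit:
step_arm(
  plan="0 1 0 0 0;0 1.8 0 0 0;0 1.8 0 0 0",
)

```text
time_s: 16.25
eef_pos: [501.9, -216.0, 76.7]
ee_rot: [0.0, 0.727, 0.687, 0.0]
force: [-1.1, 0.9, -1.3]
grip_width: 0.236
```

```bash
python3 -c "
from h import *
st(); axle('scene');axle('side'); wr()"
```

```text
TCP_s x -70.75 y -204.68 z 76.7  F_s x -1.16 y 0.86 z -1.30 t 16.25 w 0.236
scene axle xL 6.3 xR 1.1 slope 0.0431 n{1: np.int64(299), -1: np.int64(408)}
side axle xL 10.0 xR 2.6 slope 0.0623 n{1: np.int64(16), -1: np.int64(135)}
wrist bar near face at +-150: -8.3 slope 0.0337 width 15.2 n14
head face -24.1 top 112.4
stop tip [18.6 18.9 19.  19.7] 3026
```

Emit:
step_arm(
  plan="0 0.5 0 0 0;0 0.9 0 0 0;0 1.2 0 0 0;0 1.45 0 0 0;0 1.6 0 0 0;0 1.75 0 0 0;0 1.9 0 0 0;0 2.05 0 0 0;0 2.2 0 0 0;0 2.3 0 0 0",
)

```text
time_s: 17.4
eef_pos: [524.0, -218.3, 76.7]
ee_rot: [0.0, 0.728, 0.686, 0.0]
force: [-0.6, 0.2, -2.4]
grip_width: 0.241
```

```bash
python3 -c "
from h import *
st(); axle('scene')"
```

```text
TCP_s x -48.51 y -205.62 z 76.7  F_s x -0.64 y 0.11 z -2.37 t 17.40 w 0.241
scene axle xL 4.8 xR 5.6 slope -0.0070 n{1: np.int64(293), -1: np.int64(428)}
```

Emit:
step_arm(
  plan="0 0.1 0 0 0;0 0.1 0 0 0",
)

```text
time_s: 17.65
eef_pos: [524.9, -218.3, 76.8]
ee_rot: [0.0, 0.728, 0.686, -0.0]
force: [-0.3, -0.1, -3.1]
grip_width: 0.233
```

```bash
python3 -c "
from h import *
st(); axle('scene');save('w4',wr())"
```

```text
TCP_s x -47.63 y -205.59 z 76.8  F_s x -0.28 y -0.08 z -3.12 t 17.65 w 0.233
scene axle xL 5.1 xR 6.5 slope -0.0112 n{1: np.int64(288), -1: np.int64(427)}
wrist bar near face at +-150: 4.2 slope -0.0371 width 10.5 n14
head face -2.0 top 112.5
stop tip [13.5 14.3 15.1 23.1] 5007
```

View pics/w4.png

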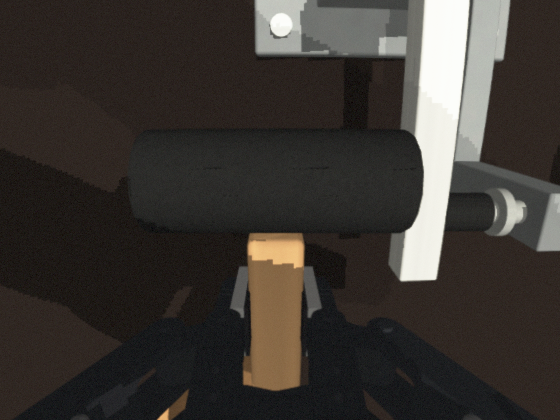

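The picture shows the head (right edge at column 420) just touching the bar's right end, and the stop tip (465,212) close behind the bar. The push force has dropped to about 0, so the right pad seems to have released. Back to the left end.

Emit:
step_arm(
  plan="0 -1.5 0 0 0;0 -4.5 0 0 0;3 -5.3 0 0 0;7 -5.3 0 0 0;11.5 -5.3 0 0 0;16 -5.3 0 0 0;20.5 -5.3 0 0 0;25 -5.3 0 0 0;28.5 -5.3 0 0 0;30 -4.0 0 0 0",
)

```text
time_s: 18.75
eef_pos: [501.6, 86.7, 76.9]
ee_rot: [-0.0, 0.727, 0.687, 0.0]
force: [0.4, -1.8, -3.0]
grip_width: 0.237
```

Emit:
step_arm(
  plan="0 1 0 0 0;0 1.8 0 0 0;0 1.8 0 0 0",
)

```text
time_s: 19.05
eef_pos: [521.4, 81.4, 76.8]
ee_rot: [0.0, 0.728, 0.686, 0.0]
force: [0.3, -0.1, -3.1]
grip_width: 0.242
```

```bash
python3 -c "
from h import *
st(); axle('scene'); wr()"
```

```text
TCP_s x -69.42 y 93.38 z 76.8  F_s x 0.29 y -0.10 z -3.09 t 19.05 w 0.242
scene axle xL 4.5 xR 7.0 slope -0.0206 n{1: np.int64(327), -1: np.int64(357)}
wrist bar near face at +-150: -4.1 slope -0.0239 width 15.2 n15
head face -22.3 top 112.4
stop tip [18.2 18.5 18.6 19.3] 2683
```

Emit:
step_arm(
  plan="0 0.6 0 0 0;0 1.1 0 0 0;0 1.5 0 0 0;0 1.7 0 0 0;0 1.85 0 0 0;0 2.0 0 0 0;0 2.1 0 0 0;0 2.2 0 0 0;0 2.3 0 0 0",
)

```text
time_s: 20.05
eef_pos: [543.2, 81.2, 76.7]
ee_rot: [-0.0, 0.728, 0.686, -0.0]
force: [-4.4, 0.4, -1.2]
grip_width: 0.236
```

```bash
python3 -c "
from h import *
st(); axle('scene')"
```

```text
TCP_s x -47.63 y 94.45 z 76.7  F_s x -4.45 y 0.16 z -1.21 t 20.05 w 0.236
scene axle xL 7.8 xR 5.9 slope 0.0155 n{1: np.int64(335), -1: np.int64(373)}
```

Emit:
step_arm(
  plan="0 0.1 0 0 0;0 0.1 0 0 0",
)

```text
time_s: 20.3
eef_pos: [543.7, 81.1, 76.7]
ee_rot: [-0.001, 0.727, 0.686, -0.001]
force: [-4.7, -1.3, 1.1]
grip_width: 0.237
```

```bash
python3 -c "
from h import *
st(); axle('scene')"
```

```text
TCP_s x -47.11 y 94.45 z 76.7  F_s x -4.59 y -1.60 z 1.06 t 20.30 w 0.237
scene axle xL 7.8 xR 5.7 slope 0.0176 n{1: np.int64(334), -1: np.int64(369)}
```

Emit:
step_arm(
  plan="0 -1.5 0 0 0;0 -4.5 0 0 0;-3 -5.5 0 0 0;-7 -5.5 0 0 0;-11.5 -5.5 0 0 0;-16 -5.5 0 0 0;-20.5 -5.5 0 0 0;-25 -5.5 0 0 0;-28.5 -5.5 0 0 0;-30 -4.3 0 0 0",
)

```text
time_s: 21.35
eef_pos: [483.3, -219.2, 77.0]
ee_rot: [0.001, 0.729, 0.685, -0.0]
force: [0.1, 0.5, -2.3]
grip_width: 0.238
```

Emit:
step_arm(
  plan="0 1 0 0 0;0 1.8 0 0 0;0 1.8 0 0 0",
)

```text
time_s: 21.65
eef_pos: [502.8, -216.0, 76.7]
ee_rot: [0.0, 0.727, 0.687, 0.0]
force: [-1.0, -0.3, -2.9]
grip_width: 0.237
```

```bash
python3 -c "
from h import *
st(); axle('scene'); wr()"
```

```text
TCP_s x -69.86 y -204.62 z 76.7  F_s x -0.97 y -0.35 z -2.89 t 21.65 w 0.237
scene axle xL 8.3 xR 5.7 slope 0.0220 n{1: np.int64(298), -1: np.int64(418)}
wrist bar near face at +-150: -1.8 slope 0.0131 width 15.0 n14
head face -22.8 top 112.4
stop tip [13.3 14.2 18.9 20.8] 2927
```

Emit:
step_arm(
  plan="0 0.6 0 0 0;0 1.2 0 0 0;0 1.6 0 0 0;0 1.85 0 0 0;0 2.0 0 0 0;0 2.1 0 0 0;0 2.2 0 0 0;0 2.3 0 0 0;0 2.4 0 0 0",
)

```text
time_s: 22.65
eef_pos: [525.6, -218.4, 76.7]
ee_rot: [-0.0, 0.728, 0.686, -0.0]
force: [-4.4, -1.4, -1.5]
grip_width: 0.237
```

```bash
python3 -c "
from h import *
st(); axle('scene')"
```

```text
TCP_s x -46.94 y -205.68 z 76.7  F_s x -4.27 y -1.67 z -1.51 t 22.65 w 0.237
scene axle xL 7.4 xR 7.6 slope -0.0014 n{1: np.int64(300), -1: np.int64(419)}
```

Both clips read about 11 to 12.4 mm, which is marginal, and the force isn't zero. I'll back off and take a view of the clips from above.

Emit:
step_arm(
  plan="0 -1.5 0 0 0;0 -5 0 0 0;2 -8 -3 0 0;5 -9.8 -7 0 0;9 -9.8 -10 0 0;13 -9.8 -14 0 0;17 -9.8 -17 0 0;21 -9.8 -17 0 0;25 -9.8 -17 0 0;25.5 -9.8 -17 0 0",
)

```text
time_s: 23.7
eef_pos: [442.8, 45.4, 247.3]
ee_rot: [0.0, 0.726, 0.688, 0.001]
force: [-0.8, -0.9, -2.1]
grip_width: 0.238
```

Emit:
step_arm(
  plan="0 0 0 0 0;0 0 0 0 0",
)

```text
time_s: 23.9
eef_pos: [443.0, 41.2, 246.7]
ee_rot: [0.0, 0.728, 0.686, -0.0]
force: [0.2, -0.2, -2.8]
grip_width: 0.242
```

```bash
python3 - <<'E'
from h import *
st(); axle('scene'); axle('side')
c=info('wrist'); im,d=cams.capture('wrist'); X=cloud('wrist',d,c); save('w5',im); np.savez('w5',im=im,X=X)
D=X[...,:2]-A0; xs=D@U; ys=D@W; Z=X[...,2]
for lo in range(-150,150,10):
    a=(ys>lo)&(ys<lo+10)&(xs>-40)&(xs<60)
    k=a&(abs(Z-98)<3.5); b=a&(abs(Z-126)<4)
    print(lo,k.sum(),np.percentile(xs[k],[2,98]).round(1) if k.sum()>15 else '','bridge',np.percentile(xs[b],[2,98]).round(1) if b.sum()>15 else '')
E
```

```text
TCP_s x -145.18 y 48.47 z 246.7  F_s x 0.16 y -0.16 z -2.78 t 23.90 w 0.242
scene axle xL 8.0 xR 9.0 slope -0.0083 n{1: np.int64(300), -1: np.int64(377)}
side axle xL 6.2 xR 6.0 slope 0.0017 n{1: np.int64(92), -1: np.int64(156)}
-150 0  bridge 
-140 0  bridge 
-130 0  bridge 
-120 0  bridge 
-110 31 [ 9.3 17.5] bridge 
-100 107 [ 1.9 17.7] bridge 
-90 0  bridge 
-80 0  bridge 
-70 77 [-25.   17.4] bridge [-24.8   2. ]
-60 91 [-25.3  16.5] bridge [-25.2   1.9]
-50 42 [-24.8 -10.3] bridge [-24.3   1.4]
-40 113 [-21.7  38.8] bridge 
-30 50 [-11.7  -7.1] bridge 
-20 63 [-12.4  -8.6] bridge 
-10 56 [-12.3  -8.2] bridge 
0 62 [-12.2  -8.5] bridge 
10 63 [-12.2  -8.9] bridge 
20 65 [-12.5  17.2] bridge 
30 50 [-12.1  -8.3] bridge 
40 46 [17.4 38.8] bridge 
50 0  bridge [-23.5   1.7]
60 76 [-11.3  15. ] bridge [-23.8   1.5]
70 208 [-6.7 15.5] bridge [-24.3   0.8]
80 205 [-0.1 15.5] bridge 
90 211 [-0.  15.2] bridge 
100 204 [-0.5 15.1] bridge 
110 226 [-0.8 15. ] bridge 
120 222 [-0.5 14.8] bridge 
130 227 [-0.9 15.1] bridge 
140 242 [-1.3 14.8] bridge
```

View pics/w5.png

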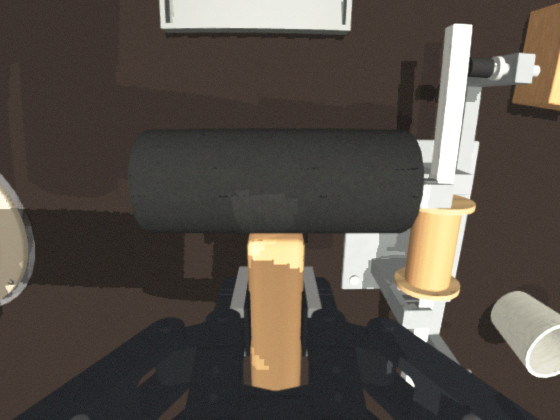

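The top view shows the bar (455,100), the left stop tip (480,68) and the left clip (432,195). The right clip is clearly passed (about 13 to 14 mm). The left is only about 11.2 to 11.9 mm, so it gets one more light tap.

Emit:
step_arm(
  plan="2 1 3 0 0;4.5 2 7 0 0;4.5 3 11 0 0;4.5 4 14 0 0;4.5 5.5 16 0 0;4.5 7 17 0 0;4.5 7.3 17 0 0;4.5 7.3 17 0 0",
)

```text
time_s: 24.85
eef_pos: [518.7, 82.0, 76.9]
ee_rot: [-0.0, 0.728, 0.686, -0.0]
force: [-0.4, -0.2, -2.5]
grip_width: 0.237
```

```bash
python3 -c "
from h import *
st(); wr()"
```

```text
TCP_s x -72.12 y 93.74 z 76.9  F_s x -0.36 y -0.26 z -2.46 t 24.85 w 0.237
wrist bar near face at +-150: -0.7 slope -0.0135 width 14.2 n15
head face -24.4 top 112.6
stop tip [13.2 13.5 13.8 19.3] 2367
```

Emit:
step_arm(
  plan="0 0.7 0 0 0;0 1.4 0 0 0;0 1.9 0 0 0;0 2.15 0 0 0;0 2.3 0 0 0;0 2.4 0 0 0;0 2.5 0 0 0;0 2.5 0 0 0",
)

```text
time_s: 25.7
eef_pos: [543.3, 81.2, 76.7]
ee_rot: [-0.0, 0.728, 0.686, -0.0]
force: [-1.3, 0.2, -1.9]
grip_width: 0.241
```

```bash
python3 -c "
from h import *
st(); axle('scene')"
```

```text
TCP_s x -47.52 y 94.47 z 76.7  F_s x -1.34 y 0.14 z -1.95 t 25.70 w 0.241
scene axle xL 8.5 xR 7.7 slope 0.0065 n{1: np.int64(337), -1: np.int64(380)}
```

Emit:
step_arm(
  plan="0 -1 0 0 0;0 -4 0 0 0;0 -8 -2 0 0;0 -9.8 -6 0 0;-3 -9.8 -11 0 0;-4.5 -9.8 -15 0 0;-4.5 -9.8 -17 0 0;-4.5 -9.8 -17 0 0;-4.5 -9.8 -17 0 0",
)

```text
time_s: 26.65
eef_pos: [442.6, 42.2, 245.7]
ee_rot: [-0.0, 0.728, 0.686, -0.0]
force: [-0.6, 0.3, -3.5]
grip_width: 0.239
```

```bash
python3 - <<'E'
from h import *
st(); axle('scene'); axle('scene'); axle('side')
c=info('wrist'); im,d=cams.capture('wrist'); X=cloud('wrist',d,c)
D=X[...,:2]-A0; xs=D@U; ys=D@W; Z=X[...,2]
for lo in [-110,-100,-70,-60,50,60,70,80,90,100,120,140]:
    a=(ys>lo)&(ys<lo+10)&(xs>-40)&(xs<60)
    k=a&(abs(Z-98)<3.5)&(xs>-5); b=a&(abs(Z-126)<4)
    print(lo,k.sum(),np.percentile(xs[k],[2,98]).round(1) if k.sum()>15 else '','bridge',np.percentile(xs[b],[2,98]).round(1) if b.sum()>15 else '')
go(443.0,317.3,167,-3.4);go(443.0,317.3,60,-3.4)
E
```

```text
TCP_s x -145.65 y 49.37 z 245.7  F_s x -0.65 y 0.23 z -3.46 t 26.65 w 0.239
scene axle xL 9.5 xR 8.0 slope 0.0124 n{1: np.int64(299), -1: np.int64(365)}
scene axle xL 9.4 xR 8.0 slope 0.0116 n{1: np.int64(295), -1: np.int64(368)}
side axle xL 8.0 xR 5.9 slope 0.0176 n{1: np.int64(89), -1: np.int64(152)}
-110 16 [10.  16.5] bridge 
-100 83 [ 1.1 16.1] bridge 
-70 55 [ 3.2 17.3] bridge [-24.6   1.3]
-60 51 [ 2.6 15.8] bridge [-25.    1.8]
50 1  bridge [-25.1   1.1]
60 92 [ 0.3 17.8] bridge [-25.5   1.1]
70 203 [ 1.6 17.7] bridge [-25.3   1.5]
80 203 [ 2.3 17.6] bridge 
90 200 [ 2.3 17.6] bridge 
100 231 [ 1.9 17.9] bridge 
120 227 [ 1.9 17.7] bridge 
140 234 [ 2.2 18. ] bridge 
shift [27.45 -1.53  7.85] twist 0.06 tilt [-2.7e-03  5.0e-04 -1.0e+00] tool y -3.34 j [-0.17  0.12  1.7   0.    1.32 -0.11] t 26.85
shift [27.45 -1.51 18.55] twist 0.06 tilt [-2.7e-03  5.0e-04 -1.0e+00] tool y -3.34 j [-0.17  0.12  1.7   0.    1.32 -0.11] t 26.85
```

Both ends are now out, at about 13.0 mm left and 12.5 mm right, nearly square, and the last push took only 1.3 N. Returning the mallet.

Emit:
step_arm(
  plan="3.5 0 0 0 0;7 0 0 0 0;10.5 -0.4 2 0 0;14 -0.8 4 0 0;17.5 -1.1 6 0 0;21 -1.4 8 0 0;24.5 -1.5 9 0 0;27.4 -1.5 10 0 0;27.4 -1.5 10 0 0;27.4 -1.5 10 0 0",
)

```text
time_s: 27.85
eef_pos: [443.5, 316.6, 145.6]
ee_rot: [-0.0, 0.727, 0.686, -0.001]
force: [-0.1, -0.4, -2.9]
grip_width: 0.24
```

```bash
python3 - <<'E'
from h import *
go(444,317.5,10,-3.4); st()
E
```

```text
shift [ 0.11  0.07 13.56] twist 0.11 tilt [-0.002  -0.0011 -1.    ] tool y -3.29 j [ 0.4   0.44  1.55 -0.    1.15  0.46] t 27.85
TCP_s x -161.56 y 323.32 z 145.6  F_s x -0.03 y -0.38 z -2.88 t 27.85 w 0.240
```

Emit:
step_arm(
  plan="0.1 0.1 4 0 0;0.1 0.1 8 0 0;0.1 0.1 11 0 0;0.1 0.1 12.5 0 0;0.1 0.1 13 0 0;0.1 0.1 13.3 0 0;0.1 0.1 13.5 0 0;0.1 0.1 13.5 0 0;0.1 0.1 13.5 0 0",
)

```text
time_s: 28.75
eef_pos: [445.6, 317.4, 12.5]
ee_rot: [0.0, 0.728, 0.686, 0.001]
force: [-0.3, 0.5, -2.6]
grip_width: 0.235
```

```bash
python3 - <<'E'
from h import *
st()
E
```

```text
TCP_s x -159.53 y 324.30 z 12.5  F_s x -0.35 y 0.44 z -2.57 t 28.75 w 0.235
```

Emit:
step_arm(
  plan="0 0 0.1 0 0;0 0 0.2 0 0;0 0 0.3 0 0;0 0 0.3 0 0",
)

```text
time_s: 29.15
eef_pos: [445.3, 317.4, 9.4]
ee_rot: [0.0, 0.728, 0.686, 0.0]
force: [-2.4, -2.5, 4.6]
grip_width: 0.239
```

Contact with the floor. I'll release and lift straight up.

Emit:
step_arm(
  plan="0 0 0 0 30;0 0 0 0 60;0 0 0 0 100;0 0 0 0 100;0 0 0 0 100;0 0 0 0 100;0 0 0 0 100",
)

```text
time_s: 29.85
eef_pos: [445.2, 317.3, 8.8]
ee_rot: [0.0, 0.728, 0.686, 0.0]
force: [-0.2, -0.1, 0.6]
grip_width: 1.002
```

Emit:
step_arm(
  plan="0 0 -1 0 100;0 0 -3 0 100;0 0 -6 0 100;0 0 -11 0 100;0 0 -16 0 100;0 0 -20 0 100;0 0 -20 0 100;0 0 -20 0 100",
)

```text
time_s: 30.65
eef_pos: [445.2, 317.3, 209.7]
ee_rot: [0.0, 0.728, 0.686, 0.001]
force: [-0.6, -0.9, -0.9]
grip_width: 0.997
```

```bash
python3 - <<'E'
from h import *
st(); axle('scene'); axle('side')
c=info('wrist'); im,d=cams.capture('wrist'); X=cloud('wrist',d,c)
f=im.astype(int); sat=f.max(-1)-f.min(-1)
g=(X[...,2]>28)&(X[...,2]<60)&(X[...,0]<540)&(X[...,0]>350)&(X[...,1]>190)&(X[...,1]<440)
for nm,mm in [('wood',g&(sat>45)),('black',g&(f.max(-1)<75))]:
    P=X[mm]; print(nm,np.percentile(P,[1,50,99],axis=0).round(1).tolist())
k=g&(f.max(-1)<75)&(X[...,2]>43); P=X[k]; print('head top plane',np.linalg.lstsq(np.c_[P[:,:2]-P[:,:2].mean(0),np.ones(len(P))],P[:,2],rcond=None)[0].round(3))
sc,_=cams.capture('scene'); a=sc[120:400,90:450]; save('fin',np.hstack([cv2.resize(im,(400,300)),cv2.resize(a,(386,300))]))
E
```

```text
TCP_s x -159.90 y 324.17 z 209.7  F_s x -0.51 y -0.97 z -0.93 t 30.65 w 0.997
scene axle xL 9.5 xR 8.2 slope 0.0112 n{1: np.int64(296), -1: np.int64(367)}
side axle xL 7.2 xR 5.8 slope 0.0120 n{1: np.int64(90), -1: np.int64(159)}
wood [[428.4, 222.8, 32.9], [444.0, 287.8, 36.5], [456.7, 350.9, 45.3]]
black [[401.7, 352.0, 31.0], [454.2, 369.1, 40.8], [496.7, 391.8, 45.3]]
head top plane [1.0000e-03 2.1000e-02 4.4025e+01]
```

View pics/fin.png

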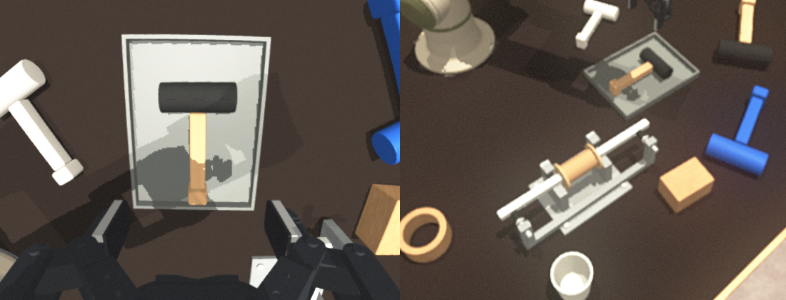

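The last picture shows the mallet flat in its tray (left half, (198,130)) and the axle forward of both clips. The tape, cup and carton are where they started.

```bash
python3 -c "
from h import *
print(workorder.finish_job())"
```

```text
the job is handed in; nothing more can be done
None
```

I freed the axle from both clips with light pushes at alternating ends, put the mallet back in its tray, and handed the job in at about 31 s; no verdict was reported.

- **Mallet:** I took the small black-headed one from the tray. It now lies level and released at about its original spot, with the handle top at 36.5 mm and the head top at 45.3 mm.
- **Axle:** Measured as movement from where it started:

| Camera | Left clip | Right clip |
|---|---|---|
| Scene | 13.3 mm | 12.9 mm |
| Side | about 11.6 mm | about 12.0 mm |

- **Margin:** The two cameras disagree by 1 to 2 mm. The side camera's left figure is only just past the 11 mm limit, and it is the noisier of the two. The last push on each end dropped to about 1 N or less at some point, which is what released pads should feel like.
- **Angle and force:** The axle ended within about 0.005 rad of its starting direction. The largest tilt I measured was about 0.042 rad (2.4°). The push force never read above about 10 N, though I only read it at the end of each move.
- **Stop screws:** One right-end push ended at about 4 N, probably from touching that stop screw lightly.
- **Other objects:** The tape, cup and carton look unmoved in the last picture; I did not measure them again.

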